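# Rock a seized relay out of its socket

## Task

The taller of the two plug-in relays on the open amplifier chassis has seized in its socket: rock it from side to side, towards one steel jaw and then the other, until both jaws let go, then pull it straight up. Lower it into the blue tray before letting go of it, and leave it lying or standing there. Leave the shorter relay plugged in as it is.

Things in the scene. Friction and masses are not known exactly. Their poses are not given: they have to be found in the camera images.
- tall_relay_mid (a point): Centre of the tall relay: 96 mm tall, 0.11 kg, white box 28 (x) x 36 (y) mm from 18 mm below to 48 mm above this point, black foot 12 mm wide under it. z up; y is the rocking direction, towards the jaws. Grip the box across its 28 mm (fingers closing along x), e.g. 20 mm above this point. It rocks about a line along x through the foot, 42 mm below this point. A straight pull does not free it.
- short_relay_mid (a point): Centre of the short relay, a bystander: 66 mm tall (33 mm to its foot), same white 28 x 36 mm box, in a socket of the same kind 130 mm from the other; either may be left or right. Behind them on the chassis stand capacitors and a heat sink, at most 36 mm above the deck.
- tall_socket: Black socket of the tall relay, 44 x 74 mm, fixed; origin under its centre, 30 mm above the table; the foot stands 4 mm above it. At +y and -y an upright steel jaw, 58 mm high, hooks over the foot. Each slides outward stiffly (8 N, up to 12 mm) and stays put. Leaning the relay 10 to 12 degrees to a jaw, foot kept down, pushes that jaw clear; with both clear the relay lifts out freely.
- tray: Blue open parts tray, loose on the table, 180 (x) x 220 (y) x 45 mm high, walls and floor 4 mm thick; origin at the centre of its underside, z up. The relay, set down there on its narrow foot, may fall over, which is fine.

How it is judged:
By the outcome, as a careful person would: the job done as asked, in the order asked, and still so for the second after the job is handed in, with the robot touching nothing.
It also fails if it takes over 53 s, if anything falls off the work surface, if the arm or the gripper's body presses on something with over 40 N, if the wrist force passes 120 N, or if a joint passes its speed limit or range.

## Robot

A 6-joint arm with a two-finger parallel gripper is mounted at the origin on the work surface. World frame = base frame: x ahead of the robot, y to its left, z up, the work surface at z = 0. Lengths are in m, angles in degrees, forces in N, time in s.
With the tool pointing down it reaches from about 0.375 to 0.9 m from the base axis. Payload 3.1 kg.
Tool frame: the origin (TCP) lies midway between the tips of the shut fingers; the grasp point (between the pads) lies 19 mm behind it; x points along the fingers, y is the direction in which the jaws open and shut, and the axes are right-handed (so a half turn about x gives the same grasp; the last joint's range is limited). The gripper opens to 87 mm and grips with 3 to 60 N. Pads are 19 mm wide; open, the fingers measure 117 mm over their backs; the gripper's body (75 mm by 190 mm) begins 51 mm behind the grasp point.
Start: joints at [64.372, 30.224, 82.088, -0, 67.689, -10.227], TCP at [0.166, 0.603, 0.192] pointing down, gripper open.
Joint ranges: [-176.69, 176.69], [-43.24, 126.21], [12.49, 139.97], [-82, 262], [0, 151.66], [-163.58, 163.58]. Speed limits (degrees/s): [159.86, 159.86, 180, 180, 180, 180].

## Interface

Orientations are given as a 3x3 rotation matrix whose columns are the frame's x, y, z axes.
In Python, from rig import bot gives the robot as it stands.
- The arm moves only by the tool play_rows, never from a script. Its argument "motion" is a list of rows, each a list of 3 entries, a list of its own where there are three numbers: the shift along the tool's x, y, z in mm, then the turn, a rotation vector about the tool's x, y, z in degrees, then the opening, from 0 (shut) to 1 (fully open). A call has 1 to 8 rows; each row is the pose to reach, as a shift and turn from the pose commanded when the call began, along the tool's axes at that moment; what a row does not reach only later rows make up. A row lasts 1/10 s, in which the tool goes at most 50 mm and 8.59 degrees, less where a joint would pass 70% of its speed; a pose out of reach is approached as far as the arm can. A call with a gripper value outside its range is refused whole. The fingers move at their own pace and stop on an object; the grip force is fixed at half the most. Time passes only in rows, so rows that repeat a pose let the fingers close. It gives the time, the measured TCP pose, the force and the opening at its end, in the units of the state.
- bot.read_state(): the state, without advancing time (a new reading comes with each control period).
- bot.capture(name): name is "side" or "top"; returns a dict with "img" (384x512x3 uint8, blue, green, red), "mtx" (3x3 intrinsics, pixels), "rvec" (rotation vector, rad) and "tvec" (3), from world to camera coordinates, as OpenCV has them. Camera axes: x right, y down, z forward; pixel columns grow to the right and rows downward; lengths in m; the calibration is good to about 2 mm. A picture is of the moment at which its call begins. There is no depth.
- bot.hand_in(): hands the job in, once; it reports no verdict.
The state is a dict: "time_s": time; "joint_positions": joint angles; "qvel": joint speeds; "tau": joint torques, N m; "position": TCP position; "tcp_rot": TCP orientation; "force": force on the tool from outside, world axes, zero at the start; "moment": the same for the moment, N m; "opening": opening from 0.0 (shut) to 1.0 (fully open).
Only numpy, scipy, OpenCV 4.12 (cv2) and the standard library are available. Lean on these libraries where they do the work, as an engineer would, in place of code of your own. Each camera call takes 0.05 s, during which the arm holds its last target.

## Working session

There is one attempt and no reset: what is moved stays moved. The work goes in short steps, Python scripts to look and compute and a tool call to move; the robot and the scene stay as the last step left them, time stands still between calls to the robot, and variables do not carry over. Pictures are saved under pics/ and viewed, and the job is handed in when it is done.

Besides the shell and the picture viewer there is one more tool, called after "Emit:" as name(argument=value, ...) on one line, values as JSON. play_rows: Moves the arm, as the interface text tells. Its arguments: {"type":"object","properties":{"motion":{"type":"array"}},"required":["motion"]}

```bash
mkdir -p pics; python3 - <<'E'
from rig import bot
import cv2,json,numpy as np
s=bot.read_state(); print(s['time_s'],s['position'],s['tcp_rot'],s['opening'],s['force'])
for n in('side','top'):
    c=bot.capture(n); cv2.imwrite(f'pics/{n}0.png',c['img'])
    np.savez(f'pics/{n}0.npz',**c)
    R=cv2.Rodrigues(np.array(c['rvec'],float))[0]; print(n,-R.T@np.array(c['tvec']).ravel(),R.tolist(),np.array(c['mtx']).tolist())
E
```

```text
0.0 [0.16556828 0.60182715 0.19106161] [[-9.44852553e-04  2.65502359e-01  9.64109747e-01]
 [-1.95518400e-03  9.64107844e-01 -2.65503751e-01]
 [-9.99997642e-01 -2.13587385e-03 -3.91833794e-04]] 0.9987716419658262 [-0.16327269 -0.12789043 -1.42752871]
side [0.51693992 0.52084606 0.61789703] [[-0.9997710430880706, 0.018884970937679723, -0.010060779059004104], [0.020955350594427786, 0.7690185774800788, -0.6388828537157503], [-0.004328358124707126, -0.6389474042229135, -0.7692382465483272]] [[349.2342555119196, 0.0, 250.8896248427944], [0.0, 349.2342555119196, 196.6945436328648], [0.0, 0.0, 1.0]]
top [0.44503165 0.06515199 0.99979469] [[-0.023354308504420662, -0.9997214624224617, -0.0034020355928895893], [-0.9931065970242348, 0.023590497714656822, -0.11481626785660329], [0.11486454292437176, 0.0006971294497605876, -0.9933809192798629]] [[453.30906501242646, 0.0, 250.53873168257118], [0.0, 453.30906501242646, 187.26265472678003], [0.0, 0.0, 1.0]]
```

View pics/side0.png

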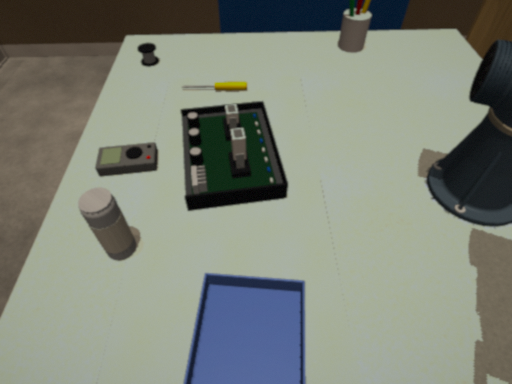

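View pics/top0.png

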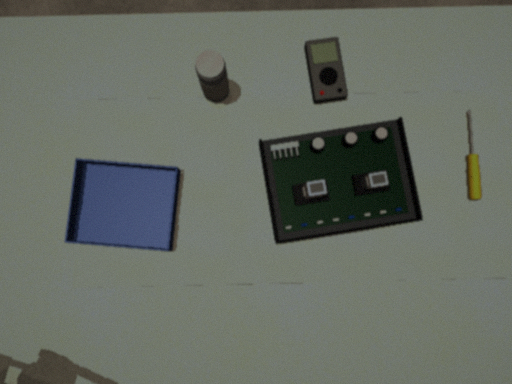

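The top view shows the chassis with relay tops at about (316,188) and (376,180), and the tray at (125,205). The side view shows the relays at (238,135) and (232,112). I'll enlarge both.

```bash
python3 - <<'E'
import cv2,numpy as np
a=cv2.imread('pics/side0.png')[95:215,170:300]; b=cv2.imread('pics/top0.png')[110:250,255:430]
a=cv2.convertScaleAbs(a,alpha=1.5);b=cv2.convertScaleAbs(b,alpha=1.5)
a=cv2.resize(a,(390*2,360*2))[:600]; 
cv2.imwrite('pics/s_z.png',a); cv2.imwrite('pics/t_z.png',cv2.resize(b,(700,560)))
E
```

```text
(no output)
```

View pics/s_z.png

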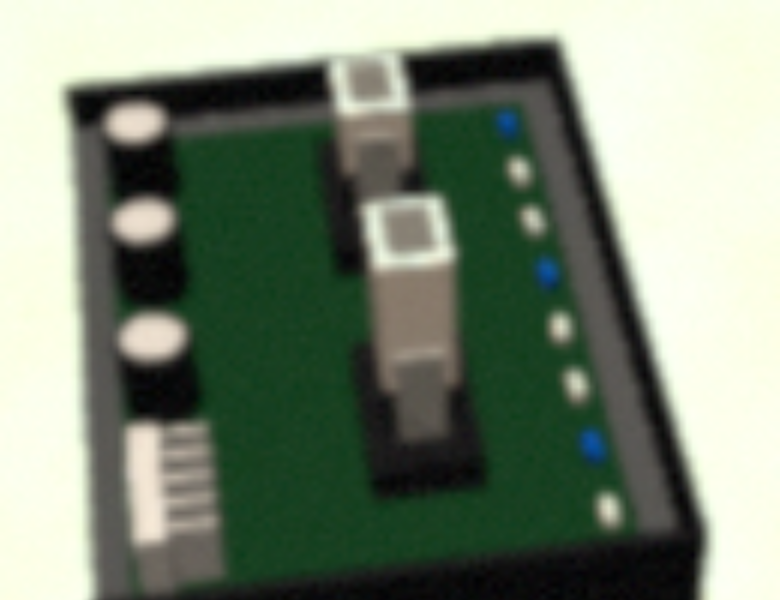

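View pics/t_z.png

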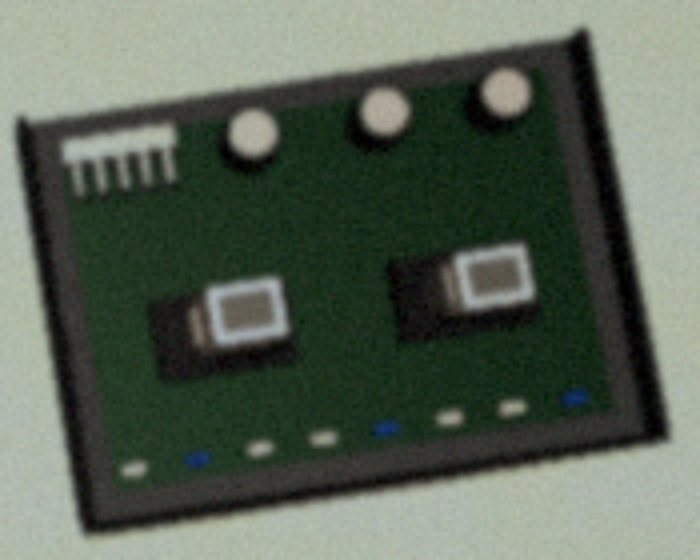

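The side view shows the nearer relay (+y, left in the top view) is clearly the taller one. Next I'll measure its top face at z=0.130, its yaw, and the tray.

```bash
cat > h.py <<'E'
import cv2,numpy as np
def load(n,f=None):
    c=dict(np.load(f or f'pics/{n}0.npz')); c['R']=cv2.Rodrigues(c['rvec'].astype(float))[0]; c['t']=c['tvec'].ravel().astype(float); return c
def ray(c,p,z):
    o=-c['R'].T@c['t']; d=c['R'].T@np.linalg.inv(c['mtx'])@np.array([p[0],p[1],1.])
    return o+d*(z-o[2])/d[2]
E
python3 - <<'E'
from h import *
for n,wins,hs in (('top',[(295,335,170,205),(358,395,165,198)],(.130,.100)),('side',[(228,248,126,142),(222,240,102,116)],(.130,.100))):
    c=load(n); im=c['img']; g=im.min(2)
    for w,z in zip(wins,hs):
        sub=g[w[2]:w[3],w[0]:w[1]]
        big=cv2.resize(sub,None,fx=8,fy=8,interpolation=cv2.INTER_CUBIC)
        m=(big>np.percentile(big,50)*0+ (130 if n=='top' else 150)).astype(np.uint8)
        cs=cv2.findContours(m,0,1)[0]; k=max(cs,key=cv2.contourArea); r=cv2.minAreaRect(k)
        bx=(cv2.boxPoints(r)+.5)/8-.5+[w[0],w[2]]
        P=np.array([ray(c,p,z) for p in bx]); print(n,sub.max(),np.round(r[1],1),np.round(bx,1).tolist(),'\n',np.round(P.mean(0)*1e3,1),np.round(P*1e3,1).tolist())
c=load('top'); hsv=cv2.cvtColor(c['img'],cv2.COLOR_BGR2HSV)
m=cv2.inRange(hsv,(105,90,40),(130,255,255)); m[:,230:]=0
k=max(cv2.findContours(m,0,1)[0],key=cv2.contourArea); b=cv2.boxPoints(cv2.minAreaRect(k)); print('tray',b.tolist()); P=np.array([ray(c,p,.045) for p in b]);print(np.round(P,3).tolist(),P.mean(0))
E
```

```text
Traceback (most recent call last):
ValueError: max() iterable argument is empty
```

```bash
cat > m.py <<'E'
from h import *
for n,wins,hs in (('top',[(295,335,170,205),(358,395,165,198)],(.130,.100)),('side',[(226,250,124,160),(222,242,100,125)],(.130,.100))):
    c=load(n); im=c['img']; g=im[:,:,0]
    for w,z in zip(wins,hs):
        sub=g[w[2]:w[3],w[0]:w[1]]; mx=sub.max()
        big=cv2.resize(sub,None,fx=8,fy=8,interpolation=cv2.INTER_CUBIC)
        m=(big>mx*(.62 if n=='top' else .7)).astype(np.uint8)
        cs=cv2.findContours(m,0,1)[0]; k=max(cs,key=cv2.contourArea); r=cv2.minAreaRect(k)
        bx=(cv2.boxPoints(r)+.5)/8-.5+[w[0],w[2]]
        P=np.array([ray(c,p,z) for p in bx]); print(n,mx,np.round(r[1],1),np.round(bx,1).tolist(),'\n',np.round(P.mean(0)*1e3,1),np.round(P*1e3,1).tolist())
        e=[P[1]-P[0],P[2]-P[1]]; print([ (round(np.linalg.norm(v)*1e3,1),round(np.degrees(np.arctan2(v[1],v[0])),1)) for v in e])
c=load('top'); hsv=cv2.cvtColor(c['img'],cv2.COLOR_BGR2HSV)
m=cv2.inRange(hsv,(105,90,40),(130,255,255)); m[:,230:]=0
k=max(cv2.findContours(m,0,1)[0],key=cv2.contourArea); b=cv2.boxPoints(cv2.minAreaRect(k)); print('tray',b.tolist()); P=np.array([ray(c,p,.045) for p in b]);print(np.round(P,3).tolist(),P.mean(0))
E
python3 m.py
```

```text
top 127 [119.2 150.6] [[305.7, 181.6], [324.2, 178.4], [326.7, 193.1], [308.2, 196.3]] 
 [542.5 -61.  130. ] [[554.2, -41.1, 130.0], [559.5, -77.2, 130.0], [530.8, -80.8, 130.0], [525.5, -44.8, 130.0]]
[(np.float64(36.5), np.float64(-81.6)), (np.float64(28.9), np.float64(-172.8))]
top 118 [115.  146.8] [[367.8, 173.3], [385.9, 170.1], [388.4, 184.2], [370.3, 187.5]] 
 [ 560.1 -189.7  100. ] [[571.6, -169.7, 100.0], [577.3, -206.2, 100.0], [548.6, -209.7, 100.0], [543.0, -173.3, 100.0]]
[(np.float64(36.9), np.float64(-81.1)), (np.float64(28.9), np.float64(-173.2))]
side 150 [ 94.  109.9] [[230.0, 128.6], [243.6, 126.7], [245.2, 138.3], [231.6, 140.3]] 
 [539.3 -61.2 130. ] [[555.9, -77.5, 130.0], [526.4, -83.2, 130.0], [523.1, -44.8, 130.0], [551.7, -39.5, 130.0]]
[(np.float64(30.1), np.float64(-169.2)), (np.float64(38.5), np.float64(94.9))]
side 161 [113. 159.] [[221.6, 99.6], [241.4, 99.6], [241.4, 113.7], [221.6, 113.7]] 
 [ 556.2 -198.7  100. ] [[581.6, -228.3, 100.0], [531.7, -226.6, 100.0], [531.8, -169.2, 100.0], [579.6, -170.7, 100.0]]
[(np.float64(49.9), np.float64(178.1)), (np.float64(57.4), np.float64(89.9))]
tray [[65.36137390136719, 241.23777770996094], [72.70042419433594, 158.0618133544922], [177.58970642089844, 167.31675720214844], [170.2506561279297, 250.4927215576172]]
[[0.451, 0.456, 0.045], [0.627, 0.445, 0.045], [0.602, 0.22, 0.045], [0.427, 0.237, 0.045]] [0.52667314 0.3394303  0.045     ]
```

```bash
cat >> h.py <<'E'
from scipy.spatial.transform import Rotation as Ro
def down(yaw):  # tool x down, tool y at yaw
    a=np.radians(yaw); y=np.array([np.cos(a),np.sin(a),0]); x=np.array([0,0,-1.]); return np.stack([x,y,np.cross(x,y)],1)
def go(s,p,R):
    R0=np.array(s['tcp_rot']); 
    print('shift mm',np.round(R0.T@(np.array(p)-np.array(s['position']))*1e3,1),'turn',np.round(Ro.from_matrix(R0.T@R).as_rotvec(degrees=True),2))
E
python3 - <<'E'
from h import *; from rig import bot
s=bot.read_state(); go(s,[.541,-.061,.185],down(7.8))
E
```

```text
shift mm [   7.  -539.4  537.9] turn [6.68e+01 5.00e-02 1.10e-01]
```

Emit:
play_rows(motion=[[[0, -30, 30], [8, 0, 0], 1], [[0, -65, 65], [16, 0, 0], 1], [[0, -100, 100], [24, 0, 0], 1], [[0, -135, 135], [32, 0, 0], 1], [[0, -170, 170], [40, 0, 0], 1], [[0, -205, 205], [48, 0, 0], 1], [[0, -240, 240], [56, 0, 0], 1], [[0, -270, 270], [62, 0, 0], 1]])

```text
time_s: 0.9
position: [0.3551, 0.2684, 0.1919]
tcp_rot: [[-0.0, 0.977, 0.213], [-0.0, 0.213, -0.977], [-1.0, -0.0, 0.0]]
force: [1.3, 0.4, 0.2]
opening: 1.004
```

```bash
python3 - <<'E'
from h import *; from rig import bot
s=bot.read_state(); print(s['time_s'],s['position'],s['force']); go(s,[.541,-.061,.185],down(7.8))
E
```

```text
0.9 [0.3551217  0.26839145 0.19194036] [1.34162142 0.42673372 0.17466894]
shift mm [  7.  111.5 361.4] turn [4.49 0.02 0.01]
```

Emit:
play_rows(motion=[[[0, 12, 38], [1, 0, 0], 1], [[0, 26, 85], [2, 0, 0], 1], [[0, 41, 132], [3, 0, 0], 1], [[0, 56, 180], [4.5, 0, 0], 1], [[0, 71, 228], [4.5, 0, 0], 1], [[0, 86, 276], [4.5, 0, 0], 1], [[3, 100, 322], [4.5, 0, 0], 1], [[7, 111.5, 361], [4.5, 0, 0], 1]])

```text
time_s: 1.7
position: [0.5434, -0.0602, 0.1849]
tcp_rot: [[0.001, 0.99, 0.139], [-0.0, 0.139, -0.99], [-1.0, 0.001, 0.001]]
force: [-0.5, 1.5, 0.7]
opening: 1.0
```

```bash
python3 - <<'E'
from h import *; from rig import bot
s=bot.read_state(); print(s['time_s'],s['position'],s['qvel'],s['joint_positions']); go(s,[.541,-.061,.083],down(7.8))
c=bot.capture('top'); cv2.imwrite('pics/t1.png',cv2.resize(cv2.convertScaleAbs(c['img'][90:270,230:440],alpha=1.5),None,fx=3,fy=3))
c=bot.capture('side'); cv2.imwrite('pics/s1.png',cv2.resize(cv2.convertScaleAbs(c['img'][40:220,140:350],alpha=1.5),None,fx=3,fy=3))
E
```

```text
1.7 [ 0.54335794 -0.06018072  0.18490745] [-30.25120663  19.91345499 -27.66129076   0.69249114   8.55948611
 -30.51975384] [-1.80315213e+01  2.46879862e+01  9.38929170e+01 -6.58964402e-03
  6.13639909e+01 -2.60412235e+01]
shift mm [101.9  -2.5   0.4] turn [ 0.21  0.03 -0.05]
```

View pics/t1.png

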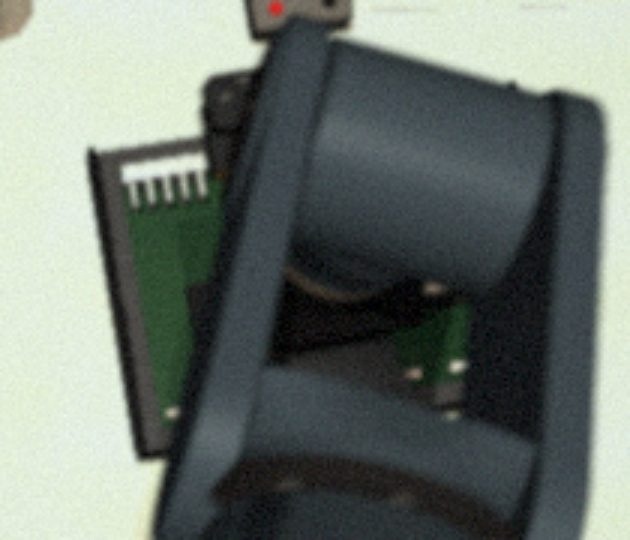

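View pics/s1.png

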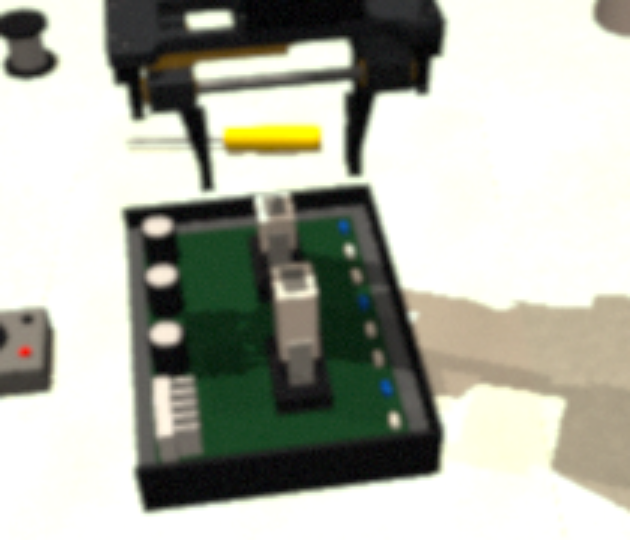

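The side view shows the open fingers above the row of relays and everything still in place. I'll go down most of the way, then refine.

Emit:
play_rows(motion=[[[0, 0, 0], [0, 0, 0], 1], [[20, -1, 0], [0, 0, 0], 1], [[40, -1, 0], [0, 0, 0], 1], [[50, -1, 0], [0, 0, 0], 1], [[50, -1, 0], [0, 0, 0], 1]])

```text
time_s: 2.3
position: [0.5392, -0.0559, 0.1338]
tcp_rot: [[-0.004, 0.99, 0.142], [0.001, 0.142, -0.99], [-1.0, -0.004, -0.002]]
force: [-0.2, -0.3, 0.1]
opening: 0.999
```

```bash
python3 - <<'E'
from h import *; from rig import bot
s=bot.read_state(); print(s['time_s'],s['position'],s['force']); go(s,[.541,-.061,.083],down(7.8))
c=bot.capture('side'); cv2.imwrite('pics/s2.png',cv2.resize(cv2.convertScaleAbs(c['img'][40:220,140:350],alpha=1.5),None,fx=3,fy=3))
for q in ([.541,-.061,.130],s['position']): print(cv2.projectPoints(np.array([q]),c['rvec'],c['tvec'],c['mtx'],None)[0].ravel())
E
```

```text
2.3 [ 0.53917978 -0.05593335  0.13377663] [-0.16046866 -0.32654034  0.05538903]
shift mm [50.8  1.3  5.4] turn [ 0.38 -0.11  0.22]
[236.80097173 133.46682103]
[237.56936651 133.62461644]
```

View pics/s2.png

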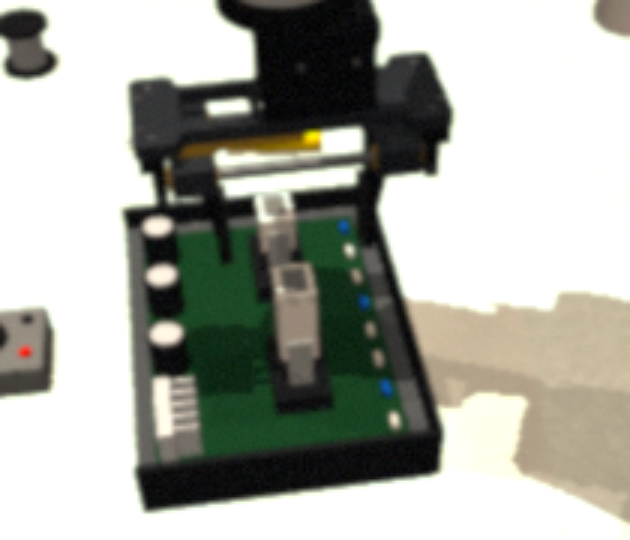

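Emit:
play_rows(motion=[[[0, 0, 0], [0, 0, 0], 1], [[0, 0, 0], [0, 0, 0], 1]])

```text
time_s: 2.55
position: [0.5418, -0.0575, 0.136]
tcp_rot: [[0.002, 0.99, 0.141], [-0.001, 0.141, -0.99], [-1.0, 0.002, 0.001]]
force: [-0.0, -0.9, 0.8]
opening: 0.999
```

```bash
python3 - <<'E'
from h import *; from rig import bot
s=bot.read_state(); print(s['time_s'],s['position'],s['force'],s['qvel']); go(s,[.541,-.061,.083],down(7.8))
E
```

```text
2.55 [ 0.54179206 -0.05750947  0.13601474] [-0.0405791  -0.89078835  0.83634369] [-0.20089595  0.04855365  0.01767868 -0.02510687 -0.09797343 -0.00855401]
shift mm [53.  -1.4  3.3] turn [ 0.32  0.05 -0.1 ]
```

Emit:
play_rows(motion=[[[10, -1, 3.5], [0.3, 0, 0], 1], [[25, -1, 3.5], [0.3, 0, 0], 1], [[40, -1, 3.5], [0.3, 0, 0], 1], [[53, -1, 3.5], [0.3, 0, 0], 1], [[53, -1, 3.5], [0.3, 0, 0], 1], [[53, -1, 3.5], [0.3, 0, 0], 1]])

```text
time_s: 3.15
position: [0.5406, -0.0613, 0.0818]
tcp_rot: [[-0.001, 0.991, 0.135], [0.0, 0.135, -0.991], [-1.0, -0.0, -0.0]]
force: [0.1, 0.2, -0.4]
opening: 0.997
```

```bash
python3 - <<'E'
from h import *; from rig import bot
s=bot.read_state(); print(s['time_s'],s['position'],s['force']); go(s,[.541,-.061,.083],down(7.8))
c=bot.capture('side'); cv2.imwrite('pics/s3.png',cv2.resize(cv2.convertScaleAbs(c['img'][40:220,140:350],alpha=1.5),None,fx=3,fy=3))
E
```

```text
3.15 [ 0.54055853 -0.06131657  0.08178331] [ 0.09557074  0.16607236 -0.37470802]
shift mm [-1.2  0.5 -0.3] turn [-0.01 -0.01  0.03]
```

View pics/s3.png

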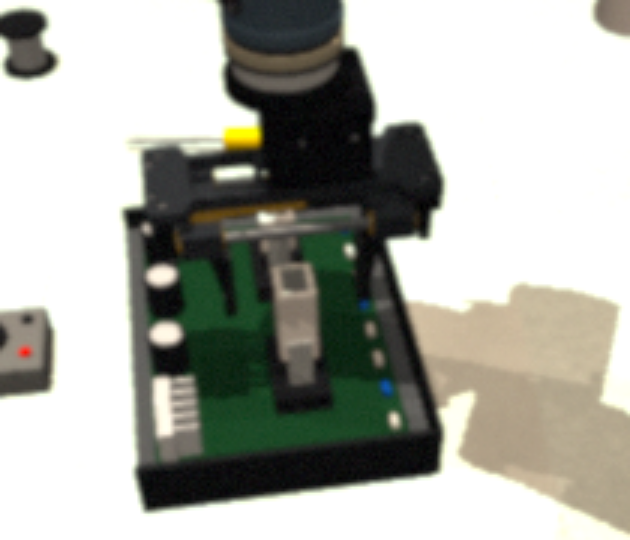

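The fingers straddle the tall relay (top at crop (293,275), tips near (232,310) and (362,300)). I'll close them.

Emit:
play_rows(motion=[[[0, 0, 0], [0, 0, 0], 0], [[0, 0, 0], [0, 0, 0], 0], [[0, 0, 0], [0, 0, 0], 0], [[0, 0, 0], [0, 0, 0], 0], [[0, 0, 0], [0, 0, 0], 0], [[0, 0, 0], [0, 0, 0], 0], [[0, 0, 0], [0, 0, 0], 0], [[0, 0, 0], [0, 0, 0], 0]])

```text
time_s: 4.0
position: [0.5406, -0.0612, 0.082]
tcp_rot: [[-0.0, 0.991, 0.136], [0.0, 0.136, -0.991], [-1.0, -0.0, -0.0]]
force: [-0.8, -0.0, -0.6]
opening: 0.354
```

```bash
python3 - <<'E'
from h import *; from rig import bot
s=bot.read_state(); print(s['time_s'],s['position'],s['force'],s['moment'],s['opening']); go(s,[.541,-.061,.083],down(7.8))
c=bot.capture('side'); cv2.imwrite('pics/s4.png',cv2.resize(cv2.convertScaleAbs(c['img'][70:200,170:320],alpha=1.5),None,fx=4,fy=4))
E
```

```text
4.0 [ 0.54059001 -0.06119536  0.08204163] [-0.80698924 -0.0259207  -0.60620925] [-0.06259125  0.04944543 -0.03742916] 0.3537947433521815
shift mm [-1.   0.4 -0.1] turn [-0. -0.  0.]
```

View pics/s4.png

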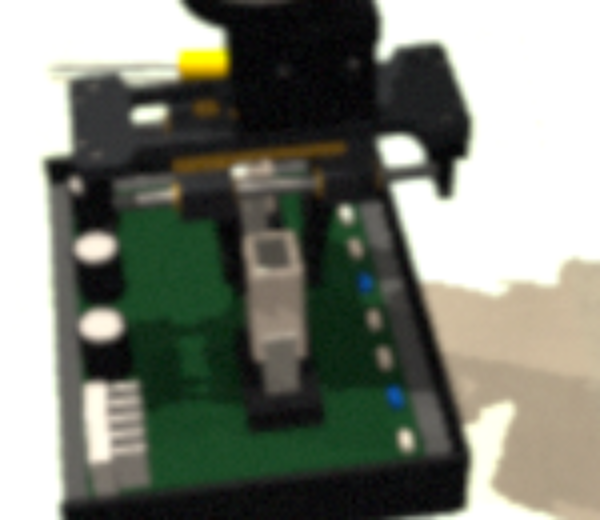

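Emit:
play_rows(motion=[[[0, 0, 0], [0, 0, 0], 0], [[0, 0, 0], [0, 0, 0], 0], [[0, 0, 0], [0, 0, 0], 0]])

```text
time_s: 4.35
position: [0.5406, -0.0612, 0.082]
tcp_rot: [[-0.0, 0.991, 0.136], [0.0, 0.136, -0.991], [-1.0, -0.0, -0.0]]
force: [0.2, -0.1, -0.7]
opening: 0.316
```

```bash
python3 - <<'E'
from h import *; from rig import bot
s=bot.read_state(); R=np.array(s['tcp_rot']); p=np.array(s['position'])
c=bot.capture('side')
for l in ([0,-14,0],[0,14,0],[0,-22,9.5],[0,-22,-9.5],[-19,-22,0]):
  q=p+R@np.array(l)/1e3; u=cv2.projectPoints(q[None],c['rvec'],c['tvec'],c['mtx'],None)[0].ravel(); print(l,(u-[170,70])*4)
E
```

```text
[0, -14, 0] [296.12051013 317.30269254]
[0, 14, 0] [246.66200649 322.93842497]
[0, -22, 9.5] [307.70805733 304.43017967]
[0, -22, -9.5] [312.71554186 327.1418075 ]
[-19, -22, 0] [309.59161875 290.09673392]
```

The grip has settled at 0.316, about 27.5 mm. Now I'll rock towards -y, with the pivot 42 mm ahead of the TCP.

Emit:
play_rows(motion=[[[0, 0, 0], [0, 0, 0], 0], [[0.1, 0, 1.1], [0, 1.5, 0], 0], [[0.3, 0, 2.2], [0, 3, 0], 0], [[0.4, 0, 3.3], [0, 4.5, 0], 0], [[0.5, 0, 4.4], [0, 6, 0], 0], [[0.6, 0, 5.5], [0, 7.5, 0], 0], [[0.8, 0, 6.6], [0, 9, 0], 0], [[0.8, 0, 6.6], [0, 9, 0], 0]])

```text
time_s: 5.2
position: [0.5413, -0.067, 0.0817]
tcp_rot: [[-0.022, 0.991, 0.132], [0.159, 0.134, -0.978], [-0.987, -0.0, -0.16]]
force: [-0.5, 4.5, 5.8]
opening: 0.319
```

```bash
cat > look.py <<'E'
import sys
from h import *; from rig import bot
s=bot.read_state(); print(s['time_s'],s['position'],'F',np.round(s['force'],1),'M',np.round(s['moment'],2),s['opening']); print(np.round(Ro.from_matrix(down(7.8).T@np.array(s['tcp_rot'])).as_rotvec(degrees=True),2))
c=bot.capture('side'); cv2.imwrite(f'pics/{sys.argv[1]}.png',cv2.resize(cv2.convertScaleAbs(c['img'][70:200,170:320],alpha=2),None,fx=4,fy=4,interpolation=cv2.INTER_CUBIC))
E
python3 look.py r1
```

```text
5.2 [ 0.54129823 -0.06698904  0.08173051] F [-0.5  4.5  5.8] M [0.63 0.12 0.  ] 0.31884177507195305
[ 0.1   9.21 -0.02]
```

View pics/r1.png

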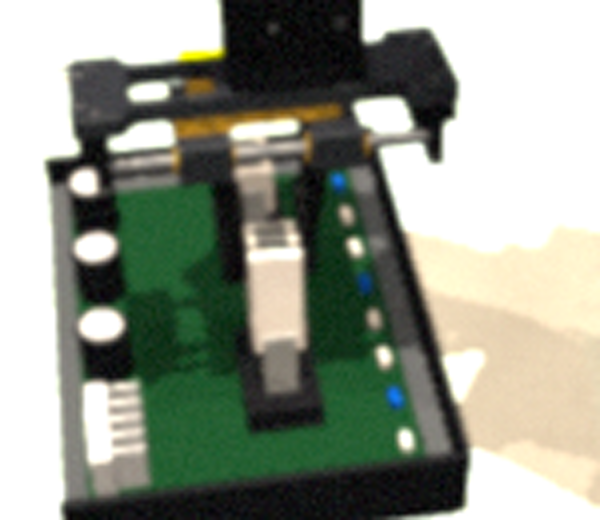

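The relay leans away, towards -y. I'll continue to 12°.

Emit:
play_rows(motion=[[[0.1, 0, 1.3], [0, 1.5, 0], 0], [[0.2, 0, 2.5], [0, 3.2, 0], 0], [[0.2, 0, 2.5], [0, 3.2, 0], 0], [[0.2, 0, 2.5], [0, 3.2, 0], 0]])

```text
time_s: 5.65
position: [0.5417, -0.0694, 0.0813]
tcp_rot: [[-0.029, 0.991, 0.132], [0.212, 0.135, -0.968], [-0.977, -0.0, -0.214]]
force: [-0.1, 4.3, 6.0]
opening: 0.32
```

```bash
python3 look.py r2
```

```text
5.65 [ 0.54170819 -0.06939764  0.08133652] F [-0.1  4.3  6. ] M [0.67 0.21 0.04] 0.32037393003111736
[ 0.05 12.38 -0.  ]
```

View pics/r2.png

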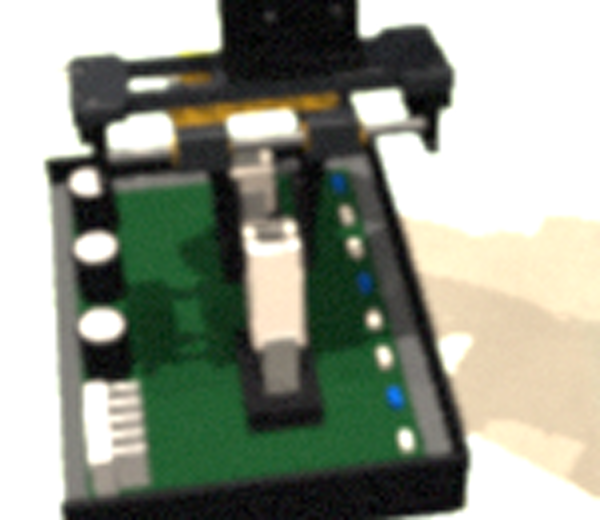

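Emit:
play_rows(motion=[[[0.1, 0, 0.8], [0, 0.7, 0], 0], [[0.1, 0, 0.8], [0, 0.7, 0], 0], [[0.1, 0, 0.8], [0, 0.7, 0], 0]])

```text
time_s: 6.0
position: [0.5417, -0.0697, 0.0813]
tcp_rot: [[-0.031, 0.991, 0.132], [0.225, 0.135, -0.965], [-0.974, -0.0, -0.227]]
force: [-0.8, 4.2, 7.5]
opening: 0.321
```

Emit:
play_rows(motion=[[[0.1, 0, -2.1], [0, -3, 0], 0], [[0.2, 0, -4.3], [0, -6, 0], 0], [[0.5, 0, -6.4], [0, -9, 0], 0], [[1, 0, -8.9], [0, -12.5, 0], 0], [[1, 0, -8.9], [0, -12.5, 0], 0], [[1, 0, -8.9], [0, -12.5, 0], 0]])

```text
time_s: 6.6
position: [0.5413, -0.0623, 0.0818]
tcp_rot: [[-0.0, 0.991, 0.136], [0.008, 0.136, -0.991], [-1.0, 0.001, -0.008]]
force: [0.2, 0.4, 5.3]
opening: 0.317
```

```bash
python3 look.py r3; python3 - <<'E'
from h import *; from rig import bot
go(bot.read_state(),[.5406,-.0612,.0815],down(7.8))
E
```

```text
6.6 [ 0.54125832 -0.06226908  0.08182097] F [0.2 0.4 5.3] M [ 0.16  0.11 -0.01] 0.31733651453418327
[-0.04  0.44  0.04]
shift mm [ 0.3 -0.5 -1.3] turn [-0.03 -0.47 -0.05]
```

View pics/r3.png

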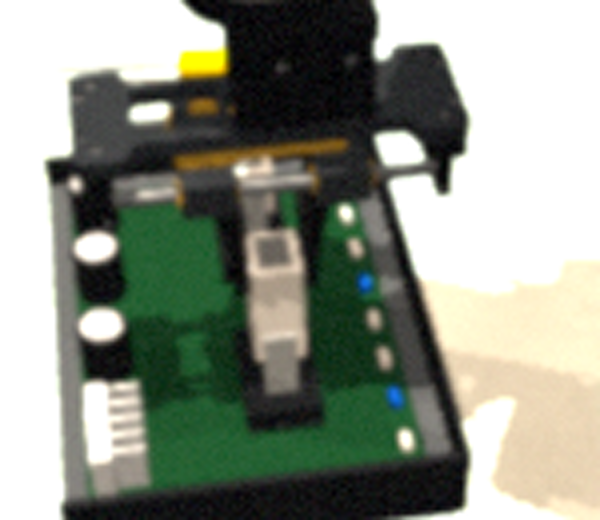

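The relay is upright again. Now I'll rock it towards +y.

Emit:
play_rows(motion=[[[0.2, 0, -2.4], [0, -2.5, 0], 0], [[0.3, 0, -3.8], [0, -4.5, 0], 0], [[0.4, 0, -5.4], [0, -6.5, 0], 0], [[0.7, 0, -7.2], [0, -9, 0], 0], [[0.9, 0, -8.8], [0, -11, 0], 0], [[1.2, 0, -10.5], [0, -12.8, 0], 0], [[1.2, 0, -10.5], [0, -12.8, 0], 0], [[1.2, 0, -10.5], [0, -12.8, 0], 0]])

```text
time_s: 7.45
position: [0.5412, -0.0545, 0.0812]
tcp_rot: [[0.031, 0.991, 0.133], [-0.216, 0.136, -0.967], [-0.976, 0.002, 0.218]]
force: [0.6, -4.8, 5.1]
opening: 0.317
```

```bash
python3 look.py r4
```

```text
7.45 [ 0.54116463 -0.05450193  0.08122479] F [ 0.6 -4.8  5.1] M [-1.15  0.03  0.01] 0.3172387772775306
[ -0.03 -12.58   0.09]
```

View pics/r4.png

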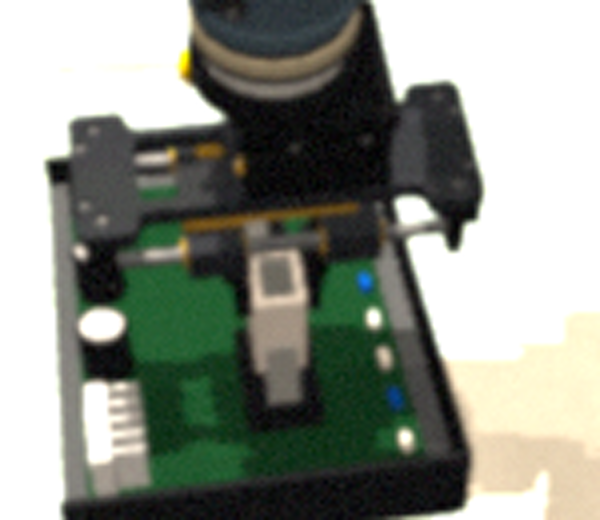

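That lean falls a little short on the arc, so I'll push slightly more.

Emit:
play_rows(motion=[[[0.2, 0, -1], [0, -0.4, 0], 0], [[0.4, 0, -2], [0, -0.6, 0], 0], [[0.4, 0, -2], [0, -0.6, 0], 0], [[0.4, 0, -2], [0, -0.6, 0], 0]])

```text
time_s: 7.9
position: [0.5411, -0.0538, 0.0811]
tcp_rot: [[0.033, 0.991, 0.132], [-0.227, 0.136, -0.964], [-0.973, 0.002, 0.23]]
force: [-0.6, -7.0, 8.7]
opening: 0.324
```

```bash
python3 look.py r5
```

```text
7.9 [ 0.54113949 -0.05381673  0.08107397] F [-0.6 -7.   8.7] M [-1.67  0.18 -0.08] 0.3236748498181158
[ -0.03 -13.27   0.09]
```

View pics/r5.png

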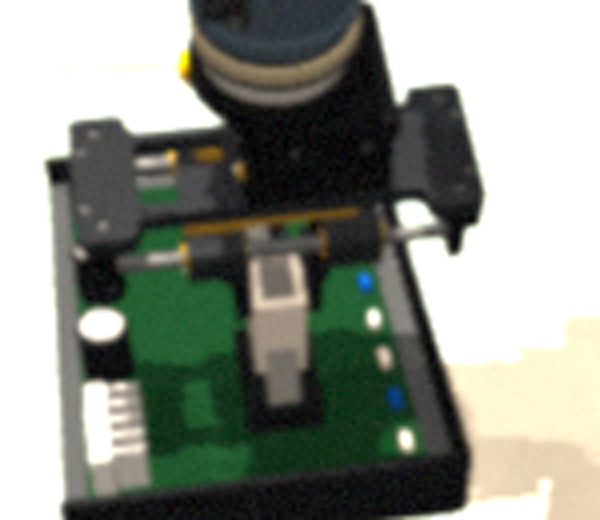

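The moment rises steeply, so the +y jaw is probably at its stop. I'll return to upright.

```bash
python3 - <<'E'
from h import *; from rig import bot
go(bot.read_state(),[.5408,-.0615,.0815],down(7.8))
E
```

```text
shift mm [ 1.3 -1.4  7.4] turn [ 0.02 13.27 -0.09]
```

Emit:
play_rows(motion=[[[0, 0, 2.8], [0, 3.3, 0], 0], [[0.2, 0, 5], [0, 6.5, 0], 0], [[0.6, 0, 7.5], [0, 10, 0], 0], [[1.2, 0, 9.5], [0, 13.3, 0], 0], [[1.2, 0, 9.5], [0, 13.3, 0], 0], [[1.2, 0, 9.5], [0, 13.3, 0], 0]])

```text
time_s: 8.55
position: [0.5423, -0.0618, 0.0817]
tcp_rot: [[0.003, 0.991, 0.133], [0.005, 0.133, -0.991], [-1.0, 0.003, -0.005]]
force: [0.4, -0.7, 9.7]
opening: 0.317
```

```bash
python3 look.py r6;python3 - <<'E'
from h import *; from rig import bot
go(bot.read_state(),[.5408,-.0615,.0815],down(7.8))
E
```

```text
8.55 [ 0.54229067 -0.06181863  0.08166517] F [ 0.4 -0.7  9.7] M [-0.26  0.08  0.04] 0.31715372480583054
[0.17 0.26 0.2 ]
shift mm [ 0.2 -1.5 -0.4] turn [-0.13 -0.23 -0.2 ]
```

View pics/r6.png

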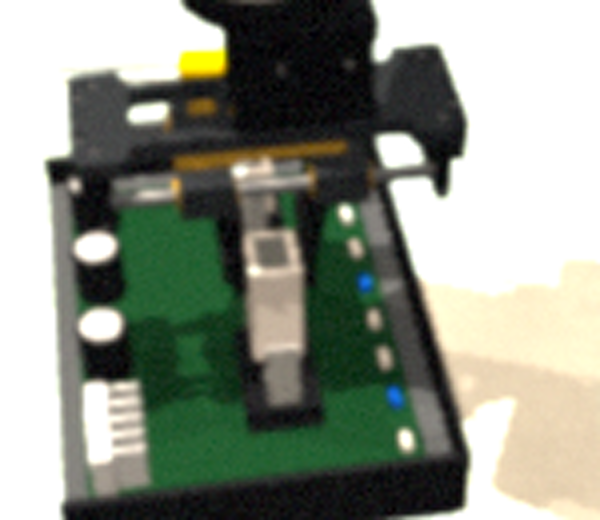

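The front jaw has visibly slid outward (dark gap at crop (262,375)). I'll try a gentle 4 mm lift while watching the force.

Emit:
play_rows(motion=[[[-1, 0, 0], [0, 0, 0], 0], [[-2, 0, 0], [0, 0, 0], 0], [[-3, 0, 0], [0, 0, 0], 0], [[-4, 0, 0], [0, 0, 0], 0], [[-4, 0, 0], [0, 0, 0], 0]])

```text
time_s: 9.1
position: [0.5405, -0.0597, 0.0841]
tcp_rot: [[-0.001, 0.991, 0.136], [0.005, 0.136, -0.991], [-1.0, -0.0, -0.005]]
force: [1.1, -1.3, -3.2]
opening: 0.319
```

Emit:
play_rows(motion=[[[-2, 0, 0], [0, 0, 0], 0], [[-3, 0, 0], [0, 0, 0], 0], [[-4, 0, 0], [0, 0, 0], 0], [[-4, 0, 0], [0, 0, 0], 0]])

```text
time_s: 9.5
position: [0.5405, -0.0594, 0.0887]
tcp_rot: [[-0.0, 0.991, 0.136], [0.005, 0.136, -0.991], [-1.0, 0.0, -0.005]]
force: [1.5, -2.7, -1.4]
opening: 0.318
```

```bash
python3 look.py r7
```

```text
9.5 [ 0.54046563 -0.05940522  0.0887193 ] F [ 1.5 -2.7 -1.4] M [-0.7  -0.21  0.  ] 0.317889228927172
[-0.01  0.28  0.02]
```

View pics/r7.png

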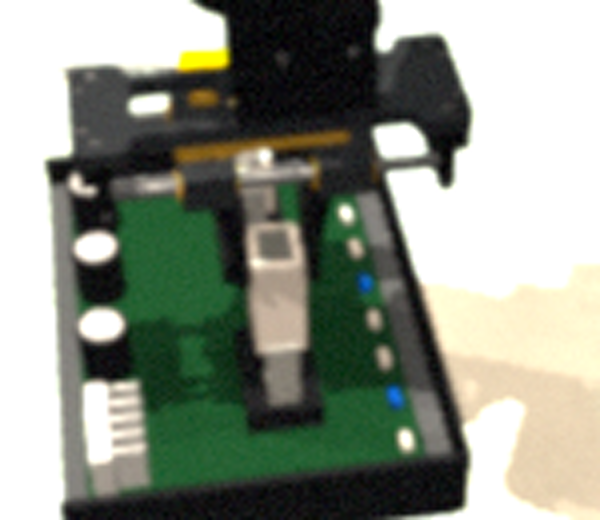

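It rises freely, with no downward pull on the wrist. I'll continue straight up with a 1.5 mm correction towards -y.

Emit:
play_rows(motion=[[[-3, 0, 1], [0, 0, 0], 0], [[-8, 0, 1.5], [0, 0, 0], 0], [[-15, 0, 1.5], [0, 0, 0], 0], [[-25, 0, 1.5], [0, 0, 0], 0], [[-37, 0, 1.5], [0, 0, 0], 0], [[-50, 0, 1.5], [0, 0, 0], 0], [[-65, 0, 1.5], [0, 0, 0], 0], [[-80, 0, 1.5], [0, 0, 0], 0]])

```text
time_s: 10.35
position: [0.5404, -0.061, 0.1699]
tcp_rot: [[-0.001, 0.991, 0.136], [0.005, 0.136, -0.991], [-1.0, 0.0, -0.005]]
force: [-0.5, -0.3, -1.7]
opening: 0.321
```

Emit:
play_rows(motion=[[[-15, 0, 0], [0, 0, 0], 0], [[-30, 0, 0], [0, 0, 0], 0], [[-35, 0, 0], [0, 0, 0], 0], [[-35, 0, 0], [0, 0, 0], 0]])

```text
time_s: 10.75
position: [0.5411, -0.0615, 0.2048]
tcp_rot: [[0.002, 0.991, 0.136], [0.005, 0.136, -0.991], [-1.0, 0.002, -0.004]]
force: [-0.2, 0.4, -0.7]
opening: 0.319
```

```bash
python3 - <<'E'
from h import *; from rig import bot
s=bot.read_state(); print(s['time_s'],s['position'],s['force'],s['opening'],s['joint_positions'][0],s['joint_positions'][5])
go(s,[.527,.335,.200],down(7.8))
c=bot.capture('side'); cv2.imwrite('pics/s5.png',cv2.convertScaleAbs(c['img'],alpha=1.5))
c=bot.capture('top'); cv2.imwrite('pics/t5.png',cv2.convertScaleAbs(c['img'],alpha=1.5))
E
```

```text
10.75 [ 0.54109732 -0.06146371  0.20476008] [-0.20092222  0.40309378 -0.71906377] 0.3188208610889186 -18.41360683978985 -26.34950733783433
shift mm [   6.5   39.8 -394.7] turn [ 0.   -0.24 -0.12]
```

View pics/s5.png

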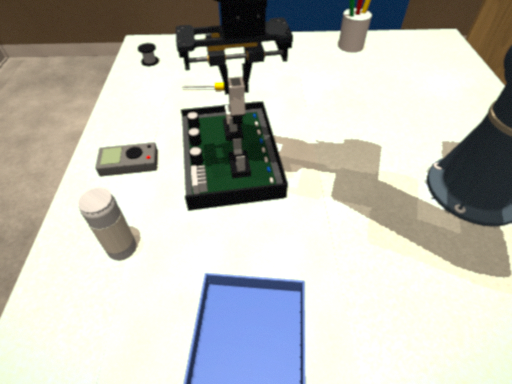

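View pics/t5.png

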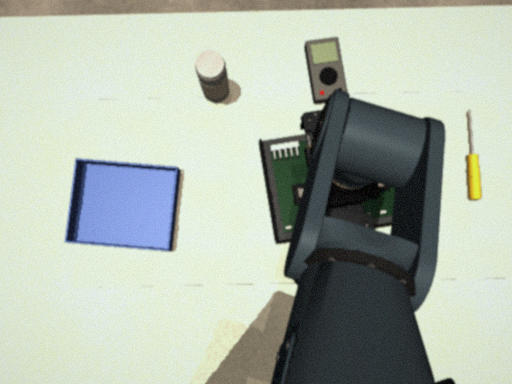

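The relay is lifted clear and hangs upright at (236,90) in the side view. The socket is empty, the short relay is still plugged in and the tray is unmoved. Now I'll carry it over.

Emit:
play_rows(motion=[[[0, 3, -20], [0, 0, 0], 0], [[0, 6, -55], [0, 0, 0], 0], [[0, 10, -95], [0, 0, 0], 0], [[0, 14, -135], [0, 0, 0], 0], [[0, 18, -175], [0, 0, 0], 0], [[0, 22, -215], [0, 0, 0], 0], [[0, 26, -255], [0, 0, 0], 0], [[0, 30, -295], [0, 0, 0], 0]])

```text
time_s: 11.65
position: [0.5293, 0.2364, 0.2038]
tcp_rot: [[-0.003, 0.991, 0.136], [0.005, 0.136, -0.991], [-1.0, -0.002, -0.005]]
force: [0.1, 0.0, -0.8]
opening: 0.32
```

Emit:
play_rows(motion=[[[0, 4, -40], [0, 0, 0], 0], [[0, 7, -70], [0, 0, 0], 0], [[0, 9, -90], [0, 0, 0], 0], [[0, 10, -100], [0, 0, 0], 0], [[0, 10, -100], [0, 0, 0], 0], [[0, 10, -100], [0, 0, 0], 0]])

```text
time_s: 12.25
position: [0.5264, 0.3344, 0.2048]
tcp_rot: [[-0.002, 0.991, 0.135], [0.004, 0.135, -0.991], [-1.0, -0.002, -0.004]]
force: [-1.4, -0.2, -2.1]
opening: 0.32
```

```bash
python3 - <<'E'
from h import *; from rig import bot
s=bot.read_state(); print(s['time_s'],s['position'],s['force'],s['opening'],s['joint_positions'])
go(s,[.527,.335,.055],down(7.8))
c=bot.capture('side'); cv2.imwrite('pics/s6.png',cv2.convertScaleAbs(c['img'],alpha=1.5))
c=bot.capture('top'); cv2.imwrite('pics/t6.png',cv2.convertScaleAbs(c['img'],alpha=1.5))
E
```

```text
12.25 [0.52635757 0.3343592  0.20483467] [-1.43581042 -0.21986903 -2.12288251] 0.3196166889787305 [22.03534629 29.3330701  81.51234977  0.26585092 69.18181476 14.15557705]
shift mm [1.498e+02 1.000e+00 1.000e-01] turn [-0.01 -0.23  0.09]
```

View pics/s6.png

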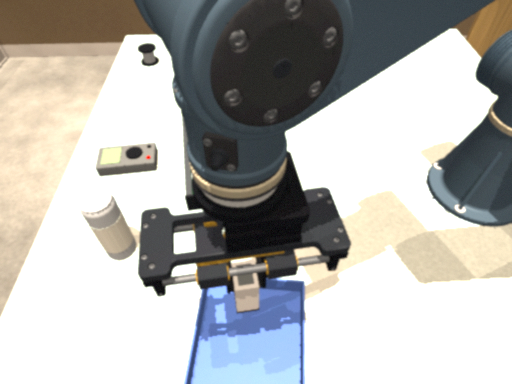

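View pics/t6.png

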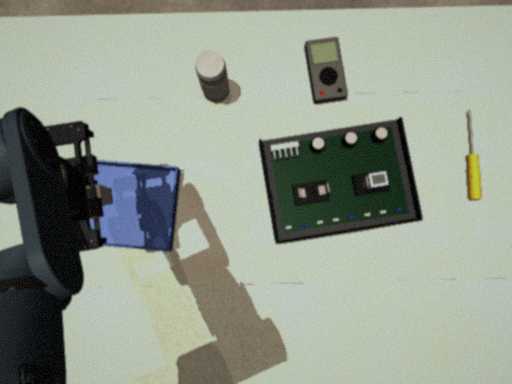

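```bash
python3 - <<'E'
from h import *
c=load('top')
for p in ((125,206),(80,163),(180,168),(172,250),(67,242)): print(p,ray(c,p,.045),ray(c,p,.004)[:2])
s=load('side')
for p in ((206,276),(304,281)): print(p,ray(s,p,.045))
E
```

```text
(125, 206) [0.52190146 0.33184522 0.045     ] [0.52520233 0.34329734]
(80, 163) [0.61624885 0.42882137 0.045     ] [0.62360111 0.44443776]
(180, 168) [0.60033425 0.2151979  0.045     ] [0.60700312 0.22164105]
(172, 250) [0.42748804 0.23285719 0.045     ] [0.42673469 0.24005865]
(67, 242) [0.44921029 0.45273901 0.045     ] [0.44938972 0.46938245]
(206, 276) [0.5978449  0.22797813 0.045     ]
(304, 281) [0.4232249  0.24186933 0.045     ]
```

The tray centre is confirmed at about (0.524, 0.335). Lowering.

Emit:
play_rows(motion=[[[15, 0, 0], [0, 0, 0], 0], [[40, 0, 0], [0, 0, 0], 0], [[65, 0, 0], [0, 0, 0], 0], [[90, 0, 0], [0, 0, 0], 0], [[115, 0, 0], [0, 0, 0], 0], [[135, 0, 0], [0, 0, 0], 0], [[145, 0, 0], [0, 0, 0], 0], [[145, 0, 0], [0, 0, 0], 0]])

```text
time_s: 13.15
position: [0.5258, 0.3348, 0.0592]
tcp_rot: [[-0.004, 0.991, 0.134], [0.004, 0.134, -0.991], [-1.0, -0.003, -0.004]]
force: [0.2, -0.2, -1.3]
opening: 0.32
```

Emit:
play_rows(motion=[[[1.5, 0, 0], [0, 0, 0], 0], [[3, 0, 0], [0, 0, 0], 0], [[4, 0, 0], [0, 0, 0], 0], [[5, 0, 0], [0, 0, 0], 0], [[5, 0, 0], [0, 0, 0], 0]])

```text
time_s: 13.65
position: [0.5266, 0.3363, 0.0558]
tcp_rot: [[-0.0, 0.991, 0.136], [0.005, 0.136, -0.991], [-1.0, 0.0, -0.005]]
force: [0.5, -0.3, -1.0]
opening: 0.319
```

Emit:
play_rows(motion=[[[1, 0, 0], [0, 0, 0], 0], [[2, 0, 0], [0, 0, 0], 0], [[2.5, 0, 0], [0, 0, 0], 0], [[2.5, 0, 0], [0, 0, 0], 0]])

```text
time_s: 14.05
position: [0.5264, 0.3362, 0.0528]
tcp_rot: [[-0.001, 0.991, 0.136], [0.005, 0.136, -0.991], [-1.0, -0.0, -0.005]]
force: [-0.3, -0.6, -1.1]
opening: 0.322
```

```bash
python3 - <<'E'
from h import *; from rig import bot
s=bot.read_state(); print(s['time_s'],s['position'],s['force'],s['opening'])
c=bot.capture('side'); cv2.imwrite('pics/s7.png',cv2.resize(cv2.convertScaleAbs(c['img'][230:384,130:370],alpha=1.5),None,fx=3,fy=3))
E
```

```text
14.05 [0.52641175 0.33615215 0.05280139] [-0.31446834 -0.56250522 -1.10507743] 0.32181686309624913
```

View pics/s7.png

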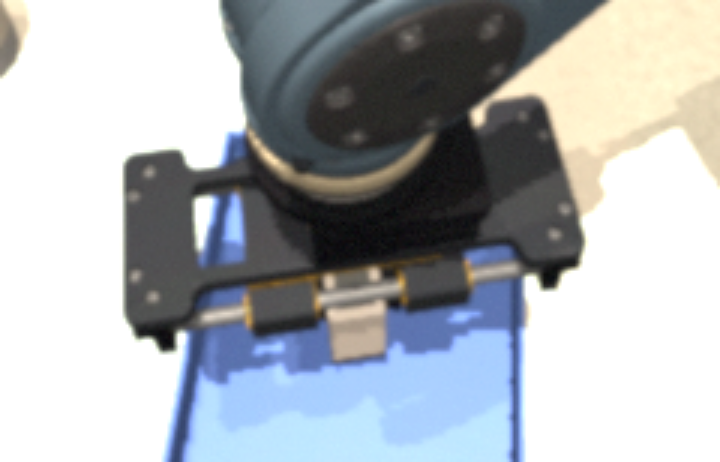

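No contact yet (force -1.1 N). I'll creep down further.

Emit:
play_rows(motion=[[[0.7, 0, 0], [0, 0, 0], 0], [[1.4, 0, 0], [0, 0, 0], 0], [[2, 0, 0], [0, 0, 0], 0], [[2, 0, 0], [0, 0, 0], 0]])

```text
time_s: 14.5
position: [0.5267, 0.3363, 0.0517]
tcp_rot: [[-0.0, 0.991, 0.136], [0.005, 0.136, -0.991], [-1.0, 0.0, -0.005]]
force: [-1.3, -0.5, 4.2]
opening: 0.317
```

Contact: +4.2 N, with the foot on the tray floor. I'll open the fingers.

Emit:
play_rows(motion=[[[0, 0, 0], [0, 0, 0], 0.5], [[0, 0, 0], [0, 0, 0], 0.8], [[0, 0, 0], [0, 0, 0], 1], [[0, 0, 0], [0, 0, 0], 1], [[0, 0, 0], [0, 0, 0], 1], [[0, 0, 0], [0, 0, 0], 1], [[0, 0, 0], [0, 0, 0], 1], [[0, 0, 0], [0, 0, 0], 1]])

```text
time_s: 15.3
position: [0.5266, 0.3362, 0.051]
tcp_rot: [[-0.001, 0.991, 0.136], [0.005, 0.136, -0.991], [-1.0, 0.0, -0.005]]
force: [-0.8, 0.3, 0.5]
opening: 0.948
```

```bash
python3 - <<'E'
from h import *; from rig import bot
s=bot.read_state(); print(s['time_s'],s['position'],s['force'],s['opening'])
c=bot.capture('side'); cv2.imwrite('pics/s8.png',cv2.resize(cv2.convertScaleAbs(c['img'][230:384,130:370],alpha=1.5),None,fx=3,fy=3))
E
```

```text
15.3 [0.5265997  0.3361912  0.05098782] [-0.76988144  0.32638895  0.45700132] 0.9480641322585965
```

View pics/s8.png

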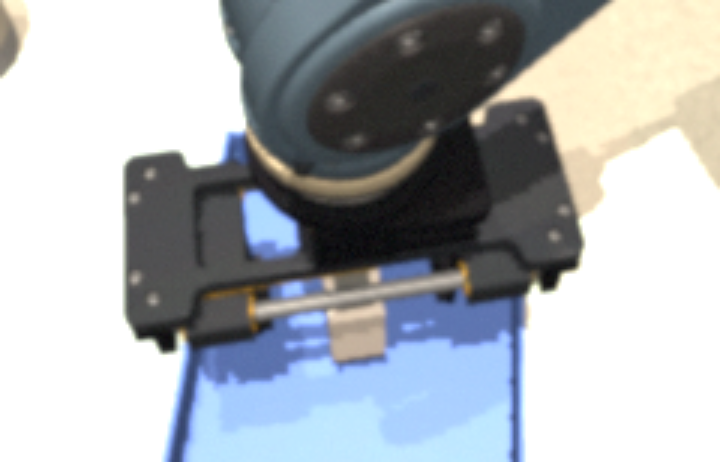

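The fingers are open and the relay stands in the tray. Retreating straight up.

Emit:
play_rows(motion=[[[-5, 0, 0], [0, 0, 0], 1], [[-15, 0, 0], [0, 0, 0], 1], [[-35, 0, 0], [0, 0, 0], 1], [[-60, 0, 0], [0, 0, 0], 1], [[-90, 0, 0], [0, 0, 0], 1], [[-125, 0, 0], [0, 0, 0], 1], [[-150, 0, 0], [0, 0, 0], 1], [[-150, 0, 0], [0, 0, 0], 1]])

```text
time_s: 16.15
position: [0.5297, 0.3367, 0.2066]
tcp_rot: [[0.009, 0.991, 0.136], [0.009, 0.136, -0.991], [-1.0, 0.01, -0.008]]
force: [0.2, -0.4, 1.0]
opening: 1.004
```

Emit:
play_rows(motion=[[[0, -20, 20], [0, 0, 0], 1], [[0, -20, 60], [0, 0, 0], 1], [[0, -20, 100], [0, 0, 0], 1], [[0, -20, 140], [0, 0, 0], 1], [[0, -20, 170], [0, 0, 0], 1], [[0, -20, 180], [0, 0, 0], 1], [[0, -20, 180], [0, 0, 0], 1], [[0, -20, 180], [0, 0, 0], 1]])

```text
time_s: 16.95
position: [0.5309, 0.1551, 0.1998]
tcp_rot: [[-0.001, 0.991, 0.136], [0.006, 0.136, -0.991], [-1.0, -0.001, -0.006]]
force: [0.1, -0.5, -0.1]
opening: 0.999
```

```bash
python3 - <<'E'
from h import *; from rig import bot
s=bot.read_state(); print(s['time_s'],s['position'],s['force'],s['opening'])
c=bot.capture('side'); cv2.imwrite('pics/s9.png',cv2.convertScaleAbs(c['img'],alpha=1.5))
c=bot.capture('top'); cv2.imwrite('pics/t9.png',cv2.convertScaleAbs(c['img'],alpha=1.5))
E
```

```text
16.95 [0.53091052 0.15514216 0.19979727] [ 0.0706697  -0.48345626 -0.14035753] 0.9990694280891107
```

View pics/s9.png

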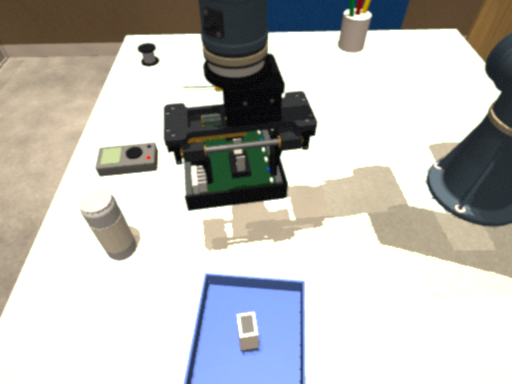

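View pics/t9.png

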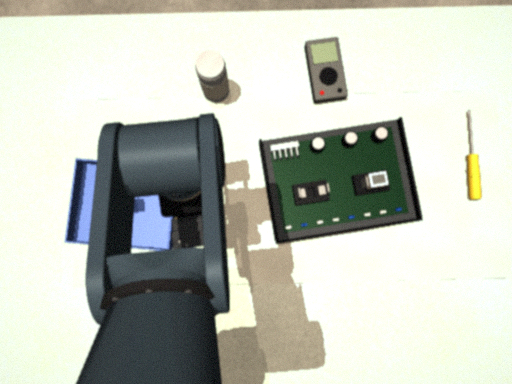

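The side view shows the tall relay standing in the tray at (248,330). The top view shows the short relay still plugged in at (376,180) and the chassis unmoved. The arm touches nothing, so I'm handing in.

```bash
python3 -c "
from rig import bot
print(bot.hand_in())"
```

```text
the job is handed in; nothing more can be done
None
```

The tall relay is out of its socket and standing upright in the blue tray. I handed the job in at about 17 s of the 53 s allowed.

- **Freeing it:** I gripped the relay across its 28 mm and rocked it about its foot. The tool leaned 13° towards −y, then 13° towards +y, and a picture showed the +y jaw slid outward.
- **Lifting and placing:** It lifted straight up with almost no pull on the wrist. I lowered it until the foot touched the tray floor, at about 4 N, and only then opened the fingers.
- **Last checks:** The final pictures show the relay standing in the tray and the short relay still plugged in. The chassis and the other items have not moved, and the gripper is open and touching nothing.
- **Forces:** The largest wrist force I read was about 11 N, but I only read it at the end of each move.
- **Small disagreements:**
  - On the +y side the relay's own lean worked out at only about 10–11°, less than the tool's 13°. I pushed until the resistance rose sharply.
  - The relay drifted about 2 mm towards +y early in the lift, and I corrected it.

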